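# Turn the recipe card over and keep it open

## Task

The recipe folder lies open on its bamboo rest, and the wire page keeper on the right holds down the stiff card with the red tab. Working with the fingertips alone, never pinching the card or a keeper, push that keeper right off the card, get under the red tab and turn the card over the rings until it lies flat on the left-hand pages, then push the left-hand keeper all the way in over the card to hold the place. Be light with the card, and neither move nor pick up the things standing round the folder.

Things in the scene. Friction and masses are not known exactly. Their poses are not given: they have to be found in the camera images.
- rest: bamboo cookbook rest, fixed, the open blue ring folder on it. Origin on the worktop under the middle of the spine; x away from the reader along the spine, y to the left, z up. Rest frame, mm: covers to |y| 158, top z 19; card stacks x -100..100, |y| 8..148, top z 45; ledge x -137..-117, |y| to 135, top z 32; other dividers' tabs to |y| 165, below z 37, right: x -85..-40, left: x -85..18
- spine (a point): middle of the rings' axis (the card's hinge line, along the rest's x), 47.5 mm above the rest's origin. Four steel rings of 15 mm radius go round this axis; they do not collide
- card (a joint): turn of the stiff white laminated (slippery) recipe card about the rings: 0 flat on the right-hand (-y) stack, 1.57 upright, 3.14 flat on the left-hand stack (stops at both ends). About 0.12 kg, 4 mm thick, 200 mm along the spine, reaching 150 mm out from it, plus the tab. It falls softly to the side to which it leans; a keeper lying over it blocks it
- card_tab (a point): in the card's red tab, mid thickness, 166 mm out from the spine axis; axes turn with the card (the rest's while it lies on the right). Tab: 50 mm along the spine, centred here, 4 mm thick, outer edge 12 mm further out (178 mm from the axis). Under it, card on the right: 26 mm free above the cover, which ends 20 mm short of the tab's edge; beyond the cover 45 mm free above the worktop
- keeper_right (a joint): right page keeper: 4 mm wire arm that swings level, 3 mm above the card, on a pivot in the ledge (rest frame x -127, y -85 mm). 0 = points straight away from the reader, over the card (stop); grows as it swings outward to the right; 1.57 = along the ledge, stop at 1.62; clear of the card above 1.15. Stays where it is left; moves with under 1 N at its pad
- keeper_right_pad (a point): middle of the black upright finger pad at the end of the right keeper, 54 mm from the pivot: a plate 26 mm long along the arm, 11 mm thick, 28 mm high (z 54 to 82 mm above the worktop)
- keeper_left (a joint): left page keeper, mirror image (pivot at rest frame x -127, y +85 mm): 0 = points straight away from the reader, over the left page (stop); grows as it swings outward to the left; 1.57 = along the ledge, stop at 1.62
- keeper_left_pad (a point): middle of the black finger pad of the left keeper, the same size
- pepper_jar: bystander: spice jar with a red cap, 45 mm across, 108 mm high; origin under its middle
- salt_shaker: bystander: glass salt shaker, 44 mm across, 90 mm high; origin under its middle
- teaspoon: bystander: steel teaspoon, 132 x 26 x 9 mm; origin under its middle

How it is judged:
By the outcome, as a careful person would: the job done as asked, in the order asked, and still so for the second after the job is handed in, with the robot touching nothing.
It also fails if it takes over 58 s, if anything falls off the work surface, if the arm or the gripper's body presses on something with over 40 N, if the wrist force passes 120 N, or if a joint passes its speed limit or range.

## Robot

A 6-joint arm with a two-finger parallel gripper is mounted at the origin on a cart in front of the work surface, level with it; the furniture and walls round the work are solid. World frame = base frame: x ahead of the robot, y to its left, z up, the work surface at z = 0. Lengths are in m, angles in rad, forces in N, time in s.
With the tool pointing down it reaches from about 0.375 to 0.925 m from the base axis. Payload 5.7 kg.
Tool frame: the origin (TCP) lies midway between the tips of the shut fingers; the grasp point (between the pads) lies 19 mm behind it; z points along the fingers, y is the line along which they close (so a half turn about z gives the same grasp; the last joint's range is limited). The gripper opens to 88 mm and grips with 3 to 60 N. Pads are 20 mm wide; open, the fingers measure 115 mm over their backs; the gripper's body (75 mm by 178 mm) begins 61 mm behind the grasp point.
Start: joints at [-1.29, 0.359, 1.51, -0, 1.272, -0.115], TCP at [0.231, -0.554, 0.223] pointing down, gripper open.
Joint ranges: [-2.97, 2.97], [-1.01, 2.36], [0.21, 2.38], [-0.96, 4.11], [0.2, 2.71], [-2.98, 2.98]. Speed limits (rad/s): [2.39, 2.39, 3.14, 3.14, 3.14, 3.14].

## Interface

Orientations are given as a unit quaternion [x, y, z, w].
In Python, from bench import move_ptp, servo_line, goto_joints, move_gripper, sleep, inverse_kinematics, capture, PlanningError, close_job, spot_in, silhouettes, current_clock, current_joint_pos, current_qvel, current_joint_torque, current_position, current_orientation, current_force, current_torque, current_finger_gap, current_grip_force gives the robot as it stands. Calls block until the motion is done:
- move_ptp(position, orientation): joint-space move of the TCP to a pose.
- servo_line(position, orientation=None, rate=0.15, contact_N=None): straight line of the TCP; orientation=None keeps the orientation; rate is the mean speed in m/s. With contact_N (N) it stops when the force on the tool has changed by that much, and returns True; else False.
- goto_joints(angles): joint-space move.
- move_gripper(opening): finger opening in m; the grip force is fixed at half the most; returns when the fingers have stopped.
- sleep(seconds).
- inverse_kinematics(position, orientation): joint angles nearest the present ones, or None.
- capture(name): name is "scene" or "top"; returns a dict with "image" (400x640x3 uint8, blue, green, red), "range_z" (400x640 float32, m along the optical axis (not along the pixel's ray), 0 where there is no reading), "intrinsics" (3x3 intrinsics, pixels), "R" (3x3) and "t" (3): a world point X has camera coordinates R X + t. Camera axes: x right, y down, z forward; pixel columns grow to the right and rows downward; lengths in m; the calibration is good to about 2 mm. A picture is of the moment at which its call begins.
A pose or a line that the arm cannot do raises PlanningError and nothing moves.
- close_job(): hands the job in; it is judged then, once.
Trained networks look in the newest picture that a camera, given by its name, has taken for a name from the list of things; names that differ only in an ending like _2 or _b are one class to them, and where a whole thing is asked for, a point or a joint stands for the part that bears it (a point fixed in the world has none). Each returns a list of dicts, best first, with "conf" (0 to 1); they miss things now and then, are a little off and sometimes report something else, mostly with a low value. They report only what shows in the picture. A call takes as long as a camera call.
- spot_in(camera, query): "xy" ([column, row] in pixels, amid what is visible of it).
- silhouettes(camera, query): "region" (400x640 bool, what is visible of it) and "xy" ([column, row] in pixels, amid what is visible of it).
Readings, each from a call of its own:
- current_clock(): time.
- current_joint_pos(): joint angles.
- current_qvel(): joint speeds.
- current_joint_torque(): joint torques, N m.
- current_position(): TCP position.
- current_orientation(): TCP orientation.
- current_force(): force on the tool from outside, world axes, zero at the start.
- current_torque(): the same for the moment, N m.
- current_finger_gap(): finger opening in m.
- current_grip_force(): force on a finger pad.
Only numpy, scipy, OpenCV 4.12 (cv2) and the standard library are available. Lean on these libraries where they do the work, as an engineer would, in place of code of your own. Each camera call takes 0.05 s, during which the arm holds its last target. There are 200 camera calls.

## Working session

There is one attempt and no reset: what is moved stays moved. The work goes in short steps, each a Python script; the robot and the scene stay as the last script left them, time stands still between calls to the robot, and variables do not carry over. Pictures are saved under pics/ and viewed, at most 10 in all, crops included, and the job is handed in when it is done.

```bash
mkdir -p pics; ls
cat > h.py <<'E'
import numpy as np, cv2
from bench import *
from scipy.spatial.transform import Rotation as Ro
def cloud(c):
    K=c["intrinsics"];z=c["range_z"];v,u=np.mgrid[:400,:640]
    P=np.stack([(u-K[0,2])/K[0,0]*z,(v-K[1,2])/K[1,1]*z,z],-1)
    return (P-c["t"])@c["R"]
E
python3 - <<'E'
from h import *
for n in ("scene","top"):
    c=capture(n);cv2.imwrite(f"pics/{n}0.png",c["image"]);W=cloud(c)
    print(n,"cam at",-c["R"].T@c["t"])
    for q in ("rest","card","card_tab","keeper_right","keeper_right_pad","keeper_left_pad","pepper_jar","salt_shaker","teaspoon"):
        for s in silhouettes(n,q)[:2]:
            m=s["region"]&(c["range_z"]>0); p=W[m]
            print(q,round(s["conf"],2),np.round(s["xy"]),m.sum(),np.round(np.median(p,0),3) if len(p) else None,np.round(np.percentile(p,[2,98],axis=0),3).tolist() if len(p) else None)
print(current_clock(),current_orientation())
E
```

```text
pics
scene cam at [0.05189383 0.92574244 0.55991075]
rest 0.93 [341. 217.] 7715 [0.54  0.188 0.046] [[0.441, 0.005, 0.006], [0.675, 0.308, 0.066]]
rest 0.68 [387. 190.] 147 [0.502 0.049 0.063] [[0.456, -0.11, 0.002], [0.597, 0.065, 0.083]]
card 0.63 [356. 190.] 1989 [0.585 0.081 0.051] [[0.487, -0.01, 0.047], [0.681, 0.148, 0.056]]
card_tab 0.6 [356. 193.] 1949 [0.584 0.079 0.051] [[0.487, -0.009, 0.048], [0.681, 0.146, 0.054]]
keeper_right_pad 0.63 [386. 189.] 68 [0.506 0.049 0.072] [[0.498, 0.044, 0.059], [0.518, 0.051, 0.082]]
keeper_left_pad 0.59 [382. 189.] 107 [0.504 0.048 0.07 ] [[0.457, 0.006, 0.036], [0.542, 0.063, 0.083]]
keeper_left_pad 0.53 [350. 239.] 117 [0.447 0.291 0.072] [[0.445, 0.231, 0.031], [0.468, 0.298, 0.083]]
pepper_jar 0.8 [303. 178.] 643 [0.735 0.107 0.063] [[0.721, 0.048, 0.002], [0.798, 0.116, 0.11]]
salt_shaker 0.66 [271. 245.] 699 [0.573 0.393 0.049] [[0.563, 0.37, 0.005], [0.595, 0.403, 0.089]]
teaspoon 0.61 [305. 277.] 291 [0.488 0.39  0.006] [[0.427, 0.369, 0.001], [0.548, 0.413, 0.011]]
top cam at [0.44672938 0.16976914 1.03839859]
rest 0.74 [334. 2
[... 528 characters left out ...]
71, -0.003], [0.546, 0.414, 0.011]]
keeper_right_pad 0.45 [379. 248.] 62 [0.506 0.046 0.079] [[0.458, 0.039, 0.035], [0.52, 0.063, 0.084]]
pepper_jar 0.57 [358. 156.] 444 [0.735 0.093 0.105] [[0.723, 0.071, 0.008], [0.765, 0.113, 0.111]]
pepper_jar 0.27 [378. 248.] 58 [0.507 0.046 0.079] [[0.458, 0.039, 0.037], [0.52, 0.063, 0.084]]
salt_shaker 0.69 [242. 219.] 274 [0.581 0.374 0.08 ] [[0.566, 0.362, 0.011], [0.601, 0.393, 0.089]]
teaspoon 0.57 [237. 250.] 291 [0.511 0.393 0.005] [[0.431, 0.371, -0.002], [0.549, 0.415, 0.011]]
teaspoon 0.39 [332. 228.] 12187 [0.564 0.151 0.046] [[0.45, -0.003, 0.015], [0.68, 0.305, 0.054]]
1.0 [ 9.80480616e-01  1.96615773e-01 -2.13241848e-06 -1.50893842e-05]
```

Run:
```python
from h import *
c=capture("top");im=c["image"];W=cloud(c)
cv2.imwrite("pics/top1.png",cv2.resize(im[130:300,200:440],None,fx=3.3,fy=3.3,interpolation=cv2.INTER_CUBIC)[:600,:800])
hsv=cv2.cvtColor(im,cv2.COLOR_BGR2HSV)
red=((hsv[...,0]<8)|(hsv[...,0]>172))&(hsv[...,1]>120)&(hsv[...,2]>60)
n,l,st,ce=cv2.connectedComponentsWithStats(red.astype(np.uint8))
for i in range(1,n):
    if st[i,4]>15:
        p=W[(l==i)&(c["range_z"]>0)];print("red",st[i],np.round(np.median(p,0),3),np.round(p.min(0),3),np.round(p.max(0),3))
for n_ in ["card"]:
    s=silhouettes("top",n_)[0]; m=s["region"]&(W[...,2]>.044)&(W[...,2]<.058)
    p=W[m][:,:2].astype(np.float32); print(cv2.minAreaRect(p), len(p))
# stacks: all points z in 43..55 near
m=(W[...,2]>.040)&(W[...,2]<.058)&(abs(W[...,1]-.15)<.2)&(abs(W[...,0]-.57)<.2)
m=cv2.morphologyEx(m.astype(np.uint8),cv2.MORPH_OPEN,np.ones((5,5)))>0
print("stacks",cv2.minAreaRect(W[m][:,:2].astype(np.float32)))
for q in ("keeper_left_pad",):
    for s in silhouettes("top",q): print(s["conf"],s["xy"])
# tall bits 60..86
m=((W[...,2]>.058)&(W[...,2]<.088)).astype(np.uint8)
n,l,st,ce=cv2.connectedComponentsWithStats(m)
for i in range(1,n):
    if st[i,4]>12:
        p=W[l==i];print("tall",st[i],cv2.minAreaRect(p[:,:2].astype(np.float32)),np.round(p[:,2].max(),3))
```

```text
red [482   0  69  70 272] [ 0.935 -0.224  0.321] [ 0.926 -0.237  0.111] [ 0.957 -0.202  0.396]
red [265 118  23  24 434] [0.816 0.299 0.044] [0.79  0.27  0.028] [0.85  0.328 0.058]
red [349 140  18  20 272] [0.744 0.093 0.108] [0.724 0.073 0.091] [0.767 0.114 0.113]
red [387 178  17  80 468] [0.614 0.004 0.049] [ 0.492 -0.022  0.044] [0.688 0.017 0.055]
red [358 195   6  12  54] [0.633 0.082 0.05 ] [0.616 0.076 0.047] [0.645 0.089 0.054]
red [293 198   6  12  54] [0.624 0.245 0.046] [0.609 0.238 0.041] [0.637 0.251 0.05 ]
red [366 199   5   5  20] [0.629 0.064 0.051] [0.624 0.059 0.046] [0.635 0.069 0.053]
red [301 203   5   5  21] [0.619 0.225 0.046] [0.614 0.22  0.041] [0.624 0.231 0.049]
((0.5689105987548828, 0.13780462741851807), (0.22896802425384521, 0.3260659873485565), 2.7236552238464355) 7998
stacks ((0.5824550986289978, 0.1384294033050537), (0.2010364532470703, 0.3269121050834656), 3.124704599380493)
tall [   0   71  181    7 1009] ((0.9562170505523682, 0.7868914008140564), (0.006140316836535931, 0.4823622703552246), 0.08250299096107483) 0.088
tall [ 196   71  271    8 1524]
[... 1533 characters left out ...]
all [348 152  18  12  66] ((0.733739972114563, 0.09590896964073181), (0.04492416977882385, 0.01949700154364109), 70.61205291748047) 0.088
tall [231 210  16  15 144] ((0.5843362212181091, 0.37955358624458313), (0.03207112476229668, 0.03209320828318596), 89.52862548828125) 0.088
tall [328 229  11   2  13] ((0.5563083291053772, 0.1511271893978119), (0.002799002453684807, 0.024263927713036537), 0.7901679873466492) 0.065
tall [375 243   8  12  60] ((0.5105621814727783, 0.04276589676737785), (0.01152585819363594, 0.02573469839990139), 71.6450424194336) 0.085
tall [271 271  12   5  56] ((0.4518915116786957, 0.28384101390838623), (0.009402260184288025, 0.02478777803480625), 0.3670237064361572) 0.084
```

View pics/top1.png

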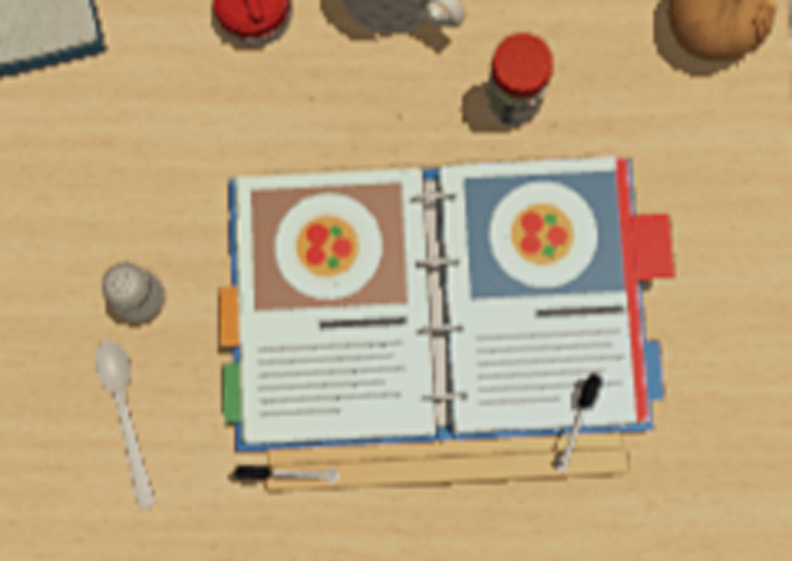

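View pics/scene0.png

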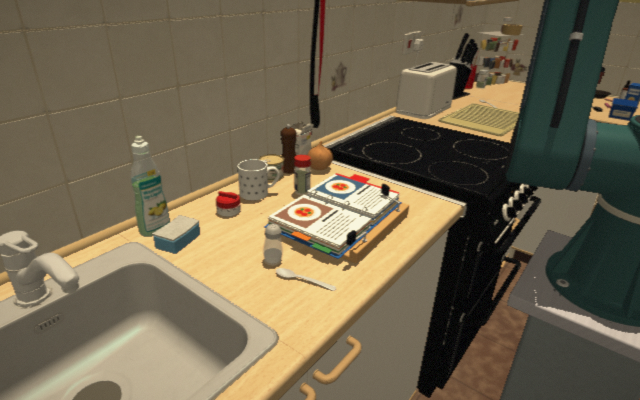

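Top crop: the keeper pad is over the card at about (590,390). The tab is at (655,245), and the left keeper lies along the ledge with its pad at about (250,473). The jar (520,80), shaker (132,290) and spoon (125,420) are clear. The rest's yaw is about 3.1° and its origin about (0.5817, 0.1534). The keeper geometry agrees: the pad-to-pivot distance measures 54 mm.

```bash
cat >> h.py <<'E'
YAW=np.radians(3.1);O=np.array([.5817,.1534,0]);RR=Ro.from_euler("z",YAW)
def w(x,y,z): return O+RR.apply([x,y,z])
def down(yaw): return (RR*Ro.from_euler("z",yaw)*Ro.from_euler("x",np.pi)).as_quat()
def sweep(side,th,gap,z,rot=0):
    """fingertip pose beside a keeper pad; side -1 right,+1 left; gap + on the -tangent side for right(outward), left(inward)"""
    a=np.array([np.cos(th),side*np.sin(th)]);t=np.array([np.sin(th),-np.cos(th)]) if side>0 else np.array([-np.sin(th),-np.cos(th)])
    p=np.array([-.127,side*.085])+.054*a-t*(.0155+gap)
    return w(p[0],p[1],z), down(np.pi/2+side*th+rot)
E
python3 - <<'E'
from h import *
c=capture("top");W=cloud(c);im=c["image"]
hsv=cv2.cvtColor(im,cv2.COLOR_BGR2HSV)
red=((hsv[...,0]<8)|(hsv[...,0]>172))&(hsv[...,1]>120)&(hsv[...,2]>60)&(abs(W[...,0]-.59)<.12)&(W[...,1]<.03)
L=RR.inv().apply(W[red]-O);T=L[L[:,1]<-.154];print("tab",np.percentile(T,[3,50,97],axis=0).round(4), "all",np.percentile(L,[2,98],axis=0).round(4))
move_gripper(0)
p,q=sweep(-1,.40,.010,.13); move_ptp(p,q); print(current_joint_pos())
p,q=sweep(-1,.40,.010,.065); print(servo_line(p,q,.1,contact_N=5))
f0=current_force()
for th in np.linspace(.45,1.5,6):
    p,q=sweep(-1,th,0,.065); servo_line(p,q,.06); print(round(th,2),(current_force()-f0).round(1))
p,q=sweep(-1,1.5,.004,.065);servo_line(p,q,.1);p[2]=.16;servo_line(p,q,.15)
c=capture("top");W=cloud(c);L=RR.inv().apply((W-O).reshape(-1,3))
m=(L[:,2]>.06)&(L[:,2]<.09)&(L[:,0]<-.06)&(L[:,0]>-.16)&(L[:,1]<-.06)&(L[:,1]>-.17);print(m.sum(),np.median(L[m],0))
cv2.imwrite("pics/top2.png",cv2.resize(c["image"][130:300,200:440],None,fx=3,fy=3))
print(current_clock())
for psi in (0,20,40,60):
  for al in (20,30):
    s=[]
    z=RR.apply([np.sin(np.radians(psi))*np.cos(np.radians(al)),np.cos(np.radians(psi))*np.cos(np.radians(al)),-np.sin(np.radians(al))])
    y=np.cross([0,0,1],z);y/=np.linalg.norm(y)
    for sg in (1,-1):
      q=Ro.from_matrix(np.stack([np.cross(sg*y,z),sg*y,z],1)).as_quat()
      for P in (w(.03,-.22,.03),w(.03,-.165,.03),w(.03,-.12,.15),w(.03,.03,.22)):
        j=inverse_kinematics(P,q); s.append(None if j is None else np.round(j,2).tolist())
    print(psi,al,s)
E
```

```text
tab [[ 0.0086 -0.1763  0.046 ]
 [ 0.0308 -0.1655  0.0495]
 [ 0.0539 -0.1544  0.0522]] all [[-0.0885 -0.176   0.0455]
 [ 0.0912 -0.1415  0.0528]]
[-4.32793041e-03  3.56827632e-01  1.78124392e+00 -2.22154379e-04
  1.00301603e+00  3.42775746e-01]
False
0.45 [-0.8  0.1 -0.3]
0.66 [0.  0.3 0.3]
0.87 [-0.7  0.5 -0.3]
1.08 [ 0.1 -0.3  0.6]
1.29 [-0.3 -0.3  0.5]
1.5 [-0.1  0.5 -0.5]
0 [nan nan nan]
9.025
0 20 [[-0.67, 1.09, 1.27, 0.8, 1.77, 2.13], [-0.61, 1.07, 1.36, 0.84, 1.69, 2.12], [-0.57, 0.88, 1.44, 0.89, 1.74, 2.22], [-0.37, 0.72, 1.59, 1.03, 1.63, 2.31], [-0.67, 1.09, 1.27, 0.8, 1.77, -1.01], [-0.61, 1.07, 1.36, 0.84, 1.69, -1.03], [-0.57, 0.88, 1.44, 0.89, 1.74, -0.92], [-0.37, 0.72, 1.59, 1.03, 1.63, -0.83]]
0 30 [[-0.64, 0.99, 1.34, 0.73, 1.63, 2.16], [-0.58, 0.97, 1.42, 0.77, 1.56, 2.16], [-0.53, 0.78, 1.47, 0.81, 1.63, 2.28], [-0.33, 0.63, 1.58, 0.93, 1.53, 2.41], [-0.64, 0.99, 1.34, 0.73, 1.63, -0.98], [-0.58, 0.97, 1.42, 0.77, 1.56, -0.99], [-0.53, 0.78, 1.47, 0.81, 1.63, -0.86], [-0.33, 0.63, 1.58, 0.93, 1.53, -0.73]]
20 20 [[-0.77, 1.02, 1.56, 0.99, 1.51, 2.07], [-0.71, 1.0,
[... 906 characters left out ...]
0.79, 0.86, 1.87, 1.22, 1.15, 2.01], [-0.71, 0.86, 1.95, 1.32, 1.1, 1.95], [-0.64, 0.6, 2.0, 1.28, 1.13, 2.18], [-0.35, 0.41, 2.09, 1.45, 0.99, 2.32], [-0.79, 0.86, 1.87, 1.22, 1.15, -1.13], [-0.71, 0.86, 1.95, 1.32, 1.1, -1.19], [-0.64, 0.6, 2.0, 1.28, 1.13, -0.96], [-0.35, 0.41, 2.09, 1.45, 0.99, -0.82]]
60 20 [[-0.84, 1.0, 2.12, 1.71, 1.22, 1.59], [-0.75, 1.03, 2.2, 1.84, 1.24, 1.48], [-0.66, 0.72, 2.29, 1.85, 1.18, 1.7], [-0.26, 0.52, 2.37, 2.21, 1.06, 1.79], [-0.84, 1.0, 2.12, 1.71, 1.22, -1.55], [-0.75, 1.03, 2.2, 1.84, 1.24, -1.66], [-0.66, 0.72, 2.29, 1.85, 1.18, -1.44], [-0.26, 0.52, 2.37, 2.21, 1.06, -1.35]]
60 30 [[-0.78, 0.86, 2.13, 1.69, 1.02, 1.75], [-0.68, 0.87, 2.2, 1.84, 1.03, 1.65], [-0.59, 0.55, 2.24, 1.76, 0.94, 1.97], [-0.19, 0.34, 2.27, 2.01, 0.73, 2.12], [-0.78, 0.86, 2.13, 1.69, 1.02, -1.39], [-0.68, 0.87, 2.2, 1.84, 1.03, -1.49], [-0.59, 0.55, 2.24, 1.76, 0.94, -1.17], [-0.19, 0.34, 2.27, 2.01, 0.73, -1.02]]
  return _methods._mean(a, axis=axis, dtype=dtype,
  ret = um.true_divide(
```

View pics/top2.png

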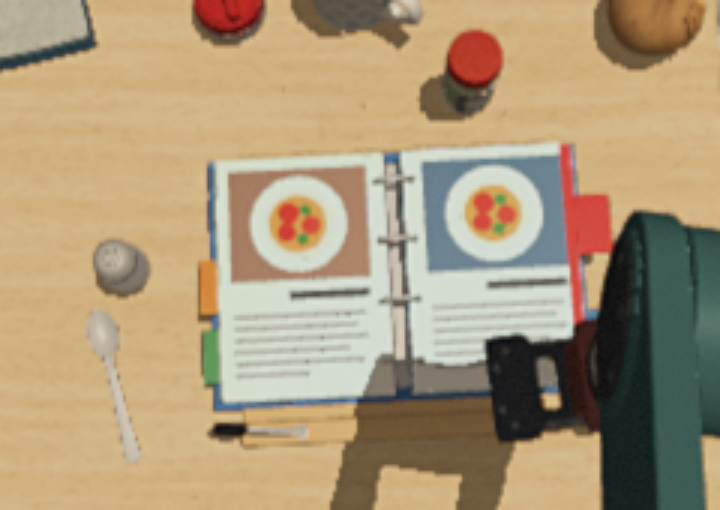

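The tab measures x 0.009..0.054 and y to −0.177, which matches the spec. In the picture the arm hides the right keeper, so I'll check it from the approach pose before lifting the card.

```bash
cat >> h.py <<'E'
AL=np.radians(25);PS=np.radians(20)
H=np.array([np.sin(PS),np.cos(PS),0]);Z=np.cos(AL)*H-np.array([0,0,np.sin(AL)]);UP=np.sin(AL)*H+np.array([0,0,np.cos(AL)])
Y=-np.cross([0,0,1],H)
QT=(RR*Ro.from_matrix(np.stack([np.cross(Y,Z),Y,Z],1))).as_quat()
def corner(x,y,z): # TCP so that the middle of the upper tip edge is at rest point
    return w(*(np.array([x,y,z])-.010*UP))
def arc(ph,r=.164,x=.031):
    return corner(x,-r*np.cos(ph)-.002*np.sin(ph),.0475+r*np.sin(ph)-.002*np.cos(ph))
E
python3 - <<'E'
from h import *
for d in range(-5,116,10): assert inverse_kinematics(arc(np.radians(d)),QT) is not None,d
p=current_position();p[2]=.22;servo_line(p,None,.25)
move_ptp(corner(.031,-.26,.15),QT)
c=capture("top");cv2.imwrite("pics/top3.png",cv2.resize(c["image"][130:300,200:440],None,fx=3,fy=3))
c=capture("scene");cv2.imwrite("pics/sc3.png",cv2.resize(c["image"][130:280,240:440],None,fx=3.5,fy=3.5))
print(current_joint_pos().round(2) if hasattr(current_joint_pos(),'round') else current_joint_pos(),current_clock())
E
```

```text
[-0.8   0.82  1.52  0.92  1.59 -0.89] 11.425
```

View pics/top3.png

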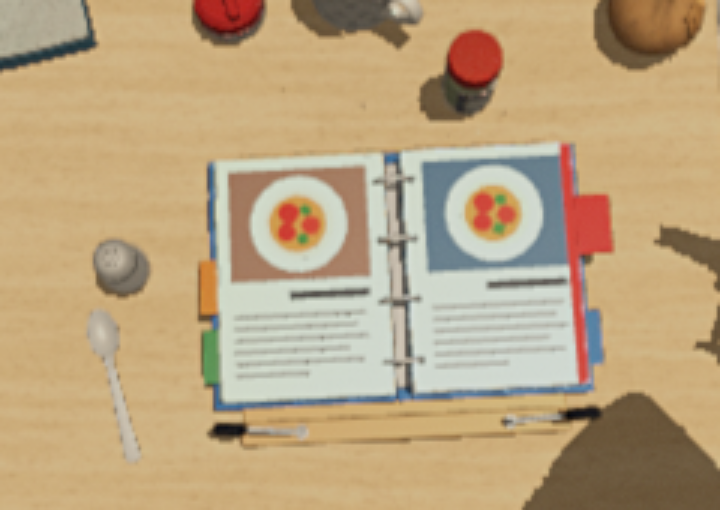

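View pics/sc3.png

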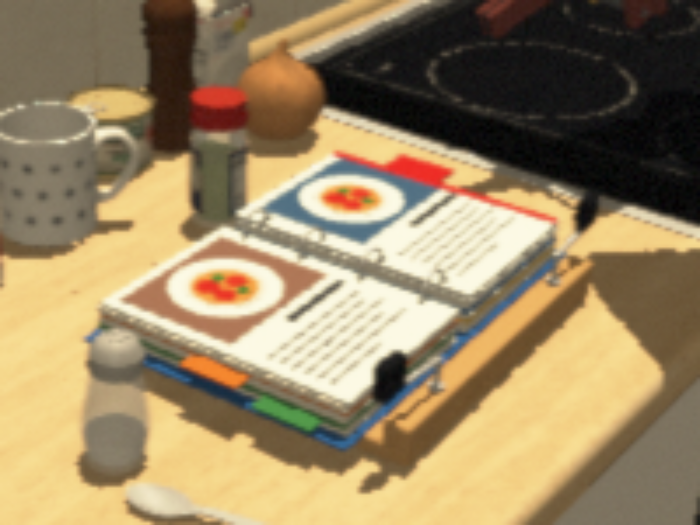

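Both views show the right keeper lying along the ledge, pad at (580,412) in the top crop, so the card is free. Next I insert under the tab and turn the card.

Run:
```python
from h import *
c=capture("top");W=cloud(c);m=(abs(W[...,0]-.6)<.1)&(W[...,1]<-.05)&(W[...,1]>-.13)&(W[...,2]<.06);print("right of rest z",np.percentile(W[...,2][m],[50,98]))
f0=np.array(current_force())
print(servo_line(corner(.031,-.215,.036),QT,.15,contact_N=6))
print(servo_line(corner(.031,-.165,.036),QT,.06,contact_N=4),(current_force()-f0).round(1))
for d in range(3,103,9):
    servo_line(arc(np.radians(d)),QT,.08); print(d,(current_force()-f0).round(1),end=" ")
    if d==30: capture("scene"); 
print(current_clock())
c=capture("top");a=cv2.resize(c["image"][130:300,200:440],None,fx=1.66,fy=1.66)
c=capture("scene");b=cv2.resize(c["image"][110:280,240:480],None,fx=1.66,fy=1.66);cv2.imwrite("pics/b4.png",np.hstack([a,b]))
```

```text
right of rest z [-6.13977847e-05  3.62997105e-03]
False
False [ 1.  -0.1 -0.8]
3 [1.  0.  0.3] 12 [ 0.5 -0.7  0.1] 21 [ 1.1 -0.2 -0.8] 30 [-0.2  0.8 -0.1] 39 [ 1.7 -0.3 -0.4] 48 [-0.1 -0.7 -0.4] 57 [ 0.8 -0.1  0.2] 66 [ 0.9  0.3 -0.9] 75 [ 0.3 -1.1  0.1] 84 [ 0.3  0.  -0.1] 93 [-0.1  0.3 -0.2] 102 [-0.2  0.1  0.1] 19.075
```

View pics/b4.png

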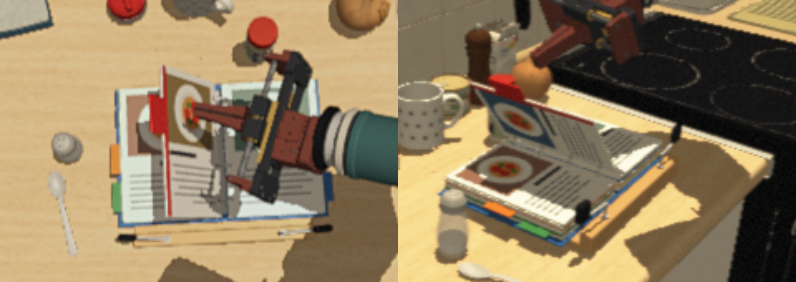

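The card is past upright and falling left, tab at (160,110) in the left panel. I'll withdraw, check it is flat, then push in the left keeper.

Run:
```python
from h import *
p=current_position();servo_line(p+RR.apply([-.02,-.06,.06]),None,.2)
p0,q0=sweep(1,1.60,.010,.2); 
best=None
for r in (0,np.pi):
    p,q=sweep(1,1.60,.010,.2,r);j=inverse_kinematics(p,q);j2=inverse_kinematics(*sweep(1,0,0,.065,r));print(r,np.round(j,2),np.round(j2,2))
    s=max(abs(j[5]),abs(j2[5])); 
    if best is None or s<best[0]: best=(s,r)
r=best[1];print(r)
p,q=sweep(1,1.60,.010,.2,r);move_ptp(p,q)
c=capture("top");W=cloud(c);L=RR.inv().apply((W-O).reshape(-1,3));im=c["image"]
m=(abs(L[:,0])<.09)&(L[:,1]>.03)&(L[:,1]<.14)&(L[:,2]<.15);print("left z",np.percentile(L[m,2],[2,50,98]).round(4))
m=(abs(L[:,0]-.03)<.015)&(L[:,1]>.158)&(L[:,1]<.175);print("tab z",np.median(L[m,2]))
m=(L[:,2]>.06)&(L[:,2]<.09)&(abs(L[:,0]+.127)<.03)&(abs(L[:,1]-.14)<.03);print("Lpad",m.sum(),np.median(L[m],0) if m.any() else "")
cv2.imwrite("pics/top5.png",cv2.resize(im[130:300,200:440],None,fx=3,fy=3)); print(current_clock())
```

```text
0 [ 0.46  0.25  1.74  0.    1.16 -1.2 ] [ 0.34  0.49  1.75 -0.    0.9   0.28]
3.141592653589793 [ 0.46  0.25  1.74 -0.    1.16  1.94] [ 0.34  0.49  1.75 -0.    0.9  -2.86]
0
left z [0.0457 0.0494 0.0531]
tab z 0.04953553651628463
Lpad 4 [-0.11966031  0.12802237  0.0796789 ]
20.9917
```

View pics/top5.png

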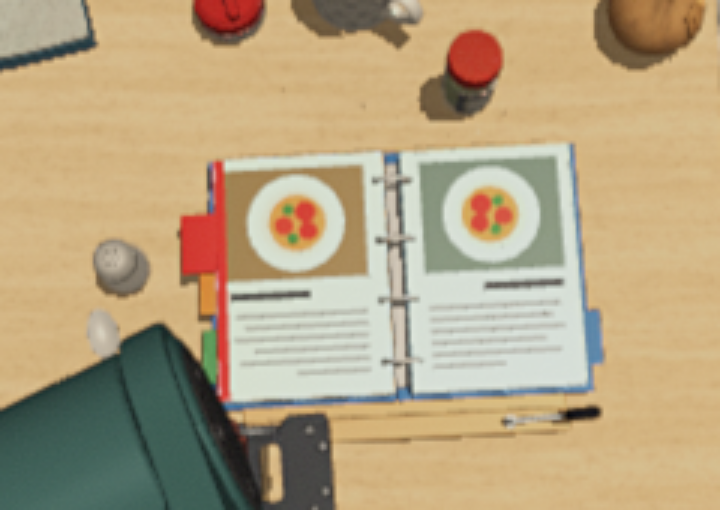

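The card lies flat on the left: its top is at z 49.4 mm and its tab at (198,245). Now the left keeper.

Run:
```python
from h import *
p,q=sweep(1,1.60,.010,.065);print(servo_line(p,q,.12,contact_N=5)); f0=np.array(current_force())
for th in (1.45,1.2,.95,.7,.45,.2):
    servo_line(*sweep(1,th,0,.065),.06); print(th,(current_force()-f0).round(1),end=" ")
print(servo_line(*sweep(1,-.06,0,.065),.03,contact_N=3),(current_force()-f0).round(1))
L=RR.inv().apply(np.array(current_position())-O);print(L)
p=np.array(current_position())+RR.apply([0,.004,0]);servo_line(p,None,.1);p[2]=.2;servo_line(p,None,.2)
move_ptp([.30,-.40,.30],down(.4))
c=capture("top");W=cloud(c);L=RR.inv().apply((W-O).reshape(-1,3))
m=(L[:,2]>.062)&(L[:,2]<.09)&(abs(L[:,0]+.08)<.03)&(abs(L[:,1]-.09)<.05);print("Lpad",m.sum(),np.median(L[m],0))
cv2.imwrite("pics/top6.png",cv2.resize(c["image"][130:300,200:440],None,fx=3,fy=3));print(current_clock())
```

```text
False
1.45 [ 0.1 -1.   0.1] 1.2 [ 1.1  1.2 -0.9] 0.95 [ 0.3  0.6 -0.3] 0.7 [0.9 0.4 0.4] 0.45 [-0.3 -0.1  0.1] 0.2 [ 1.5  0.7 -0.2] True [-0.9  3.2  1.8]
[-0.07332922  0.10066139  0.06491393]
Lpad 52 [-0.07416661  0.0841504   0.08021427]
28.7417
```

View pics/top6.png

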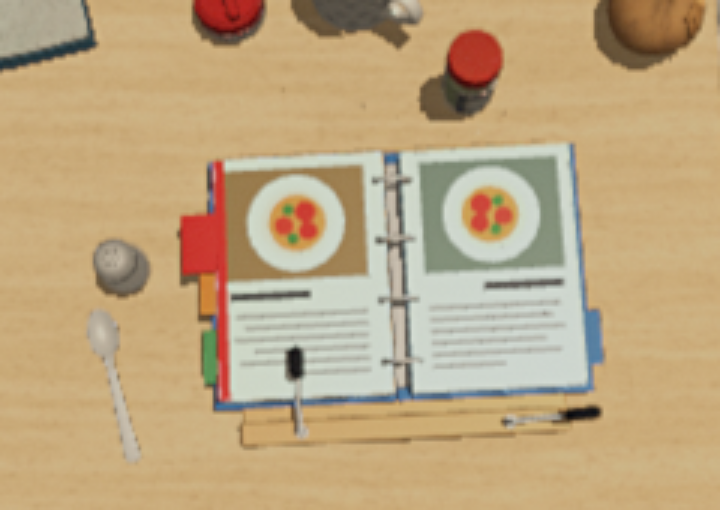

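The left keeper is over the card, its pad at (294,362) and y 84 mm against the pivot's 85 mm, so it is at the stop. The bystanders have not moved and the robot is clear.

```bash
python3 -c "
from bench import *
print(close_job())"
```

```text
the job is handed in; nothing more can be done
None
```

I've handed the job in at about 29 s: the right keeper is pushed off, the card lies flat on the left-hand pages under the fully closed left keeper, and the jar, shaker and spoon were not touched.

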